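Square a plate in the jig corner and weight it down

ROBOT

A 7-joint arm with a two-finger parallel gripper is mounted at the origin on a cart in front of the work surface, level with it; the furniture and walls round the work are solid. World frame = base frame: x ahead of the robot, y to its left, z up, the work surface at z = 0. Lengths are in m, angles in rad, forces in N, time in s.
With the tool pointing down it reaches from about 0.425 to 0.875 m from the base axis. Payload 4.7 kg.
Tool frame: the origin (TCP) lies at the very end of the fingers, on their centre line; the grasp point (between the pads) lies 19 mm behind it; z points along the fingers, y is the line along which they close (so a half turn about z gives the same grasp; the last joint's range is limited). The gripper opens to 85 mm and grips with 20 to 120 N. Pads are 22 mm wide; open, the fingers measure 114 mm over their backs; the gripper's body (76 mm by 85 mm) begins 54 mm behind the grasp point. The pads swing forward as they close: fully open they stand 13 mm farther back than shut.
Start: joints at [-1.331, 0.321, -0.07, 1.45, 0.023, 1.371, -0.057], TCP at [0.146, 0.634, 0.231] pointing down, gripper open.
Joint ranges: [-2.86, 2.86], [-0.3, 2.09], [-1.38, 1.24], [0.06, 2.45], [-1.56, 4.7], [0.09, 2.05], [-2.69, 2.69]. Speed limits (rad/s): [2.57, 2.57, 3.14, 3.14, 3.14, 3.14, 3.14].

INTERFACE

Orientations are given as a rotation vector (axis times angle).
In Python, from plant import * gives the robot as it stands. The module is installed in compiled form; this text tells all that it offers.
- The arm moves only by the tool send_rows, never from a script. Its argument "rows" is a list of rows, each a list of 2 entries, a list of its own where there are three numbers: the shift along the tool's x, y, z normalised to -1 to 1, where 1 is 80 cm, then the turn, a rotation vector about the tool's x, y, z normalised to -1 to 1, where 1 is pi/2 rad. In form: [[[tx, ty, tz], [rx, ry, rz]], ...]. A call has 1 to 12 rows; each row is the pose to reach, as a shift and turn from the pose commanded when the call began, along the tool's axes at that moment; what a row does not reach only later rows make up. A row lasts 1/12 s, in which the tool goes at most 41.7 mm and 7.16 degrees, less where a joint would pass 70% of its speed; a pose out of reach is approached as far as the arm can. A call with a number of a shift or a turn outside -1 to 1 is refused whole. A call with a gripper value outside its range is refused whole. "hand" is the opening, from -1 (shut) to 1 (fully open), set as the call begins (left out, the last holds). The fingers move at their own pace and stop on an object; "squeeze" is the grip in N (left out, the last holds). Time passes only in rows, so rows that repeat a pose let the fingers close. It gives the time, the measured TCP pose, the force, the opening and the grip force at its end, in the units of the state.
- state(): the state, without advancing time (a new reading comes with each control period).
- read_camera(name): name is "scene" or "top" or "wrist"; returns a dict with "image" (480x640x3 uint8, red, green, blue), "z_map" (480x640 float32, m along the optical axis (not along the pixel's ray), 0 where there is no reading), "vfov" (degrees; the focal length in pixels is half the picture's height over the tangent of half this angle, whatever the lens; pixels are square), "cx", "cy" (the principal point, pixels), "extrinsics" (4x4, takes a point from world to camera coordinates). Camera axes: x right, y down, z forward; pixel columns grow to the right and rows downward; lengths in m; the calibration is good to about 2 mm. A picture is of the moment at which its call begins.
- hand_in(): hands the job in; it is judged then, once.
Trained networks look in a picture, given as the dict that the camera call returned (one of the last four; its "shot" number tells which), for a name from the list of things; names that differ only in an ending like _2 or _b are one class to them, and where a whole thing is asked for, a point or a joint stands for the part that bears it (a point fixed in the world has none). Each returns a list of dicts, best first, with "p" (0 to 1); they miss things now and then, are a little off and sometimes report something else, mostly with a low value. They report only what shows in the picture. A call takes as long as a camera call.
- silhouettes(picture, target): "mask" (480x640 bool, what is visible of it) and "point" ([column, row] in pixels, amid what is visible of it).
The state is a dict: "clock": time; "q": joint angles; "joint_vel": joint speeds; "tau": joint torques, N m; "ee_pos": TCP position; "eef_rot": TCP orientation; "wrist_force": force on the tool from outside, world axes, zero at the start; "torque": the same for the moment, N m; "finger_gap": finger opening in m; "grip_force": force on a finger pad.
Only numpy, scipy, OpenCV 4.12 (cv2) and the standard library are available. Lean on these libraries where they do the work, as an engineer would, in place of code of your own. Each camera call takes 0.05 s, during which the arm holds its last target. There are 200 camera calls.

TASK

Take the steel setting weight by its grip and, with it, gently nudge the aluminium plate by its edges across the jig board, until the plate's long edge is flush against the far fence and its short edge is flush against the left fence, tight in the square corner. Then set the weight down gently, flat on the middle of the plate to hold it there, and let go. The gripper itself must not touch the plate, and the other things on the bench stay where they are.

Things in the scene. Friction and masses are not known exactly. Their poses are not given: they have to be found in the camera images.
- jig: Plywood board fixed on the bench, 12 mm thick, x -105 to +121, y -120 to +136 mm about its origin (on the bench surface). Two dark wooden fences on it, 16 mm high and wide: far fence along y, inner face at x = +105 (y -110 to +112); left fence along x, inner face at y = +120 (x -85 to +95). -x and -y sides open. x points away from the robot, turned up to 0.35 rad either way.
- jig_corner (a point): The square corner of the jig: where the lines of the two fences' inner faces meet, at the height of the board's top (12 mm above the bench). At (105, 120, 12) mm in the jig's frame; axes as the jig's. The seated plate's centre lies at (-45, -60, 0) mm from here.
- plate: Loose flat aluminium plate, small dark hole near each corner, 90 (x) by 120 (y) by 10 mm thick, about 0.28 kg. Origin: centre of its underside. Starts flat on the jig board, clear of both fences, turned up to 0.3 rad from the jig's axes, its long edges (along y) roughly along the far fence.
- weight: Loose setting weight, about 0.5 kg: dark steel block 90 (x) by 36 (y) by 25 mm high, with a pale wooden upright grip bar on top, 56 mm long (x), 14 mm thick (y), from 25 to 68 mm above the underside. Origin: centre of the underside, z up. Stands on a 3 mm mat right or left of the jig, its x within 0.6 rad of straight away from the robot.
- tin: Bystander: round white metal tin, 69 mm across, 26 mm high, on the mat on the side of the jig where the weight is not. Origin: centre of its underside.
- screwdriver: Bystander: screwdriver with a yellow handle, 190 mm long, 27 mm high, lying on the bench in front of the jig (robot side), roughly along the jig's y. Origin: middle of its underside.
- wood_disc: Bystander: round wooden foot disc, 60 mm across, 18 mm high, on the bench just left of the jig. Origin: centre of its underside.

How it is judged:
On the way:
1. the plate lies flush against both fences while the weight is beside it, not on top of it (weight's underside below the plate's top) (x of plate in the frame of jig_corner above -0.047 m and y of plate in the frame of jig_corner above -0.062 m and z of plate in the frame of jig_corner below 0.002 m and angle between the y axis of plate and the y axis of jig, either way round below 0.02 rad and angle between plate's own z axis and vertical below 0.03 rad and z of weight in the frame of plate below 0.009 m), for 0.1 s.
At the end, for the whole second after the job is handed in: The plate lies flat on the board within 2 mm of both fences and parallel to them within 0.02 rad, long edge along the far fence; the weight stands upright and still on the plate, its centre within 25 mm of the plate's centre; the tin, screwdriver and wooden disc are within 30 mm of where they were (x of plate in the frame of jig_corner above -0.047 m and y of plate in the frame of jig_corner above -0.062 m and z of plate in the frame of jig_corner below 0.002 m and angle between the y axis of plate and the y axis of jig, either way round below 0.02 rad and angle between plate's own z axis and vertical below 0.03 rad and horizontal distance between weight and plate below 0.025 m and z of weight in the frame of plate between 0.008 and 0.012 m and angle between weight's own z axis and vertical below 0.05 rad and linear speed of each of weight, plate below 0.01 m/s and distance of each of tin, screwdriver, wood_disc from where it was at the start of the episode below 0.03 m); the robot touches nothing.
It fails at once if the gripper or arm touches the plate (contact force between any of the fingers, the arm and plate above 0.5 N).
It fails at once if the weight rams the plate or is dropped on it (more than 40 N between them) (contact force between weight and plate above 40 N).
It fails at once if a bystander is knocked away by more than 30 mm (distance of any of tin, screwdriver, wood_disc from where it was at the start of the episode above 0.03 m).
It also fails if it takes over 61 s, if anything falls off the work surface, if the arm or the gripper's body presses on something with over 40 N, if the wrist force passes 120 N, or if a joint passes its speed limit or range.

## Working session

There is one attempt and no reset: what is moved stays moved. The work goes in short steps, Python scripts to look and compute and a tool call to move; the robot and the scene stay as the last step left them, time stands still between calls to the robot, and variables do not carry over. Pictures are saved under pics/ and viewed, at most 10 in all, crops included, and the job is handed in when it is done.

Besides the shell and the picture viewer there is one more tool, called by a JSON object that holds its "api" and its "payload", one argument or row to a line. send_rows: Moves the arm, as the interface text tells. Its arguments: {"type":"object","properties":{"rows":{"type":"array","items":{"type":"array"}},"hand":{"type":"number"},"squeeze":{"type":"number"}},"required":["rows"]}

```bash
mkdir -p pics; cat > h.py <<'E'
from plant import *
import numpy as np, cv2
from scipy.spatial.transform import Rotation as R
def cloud(p):
    z=p["z_map"]; f=240/np.tan(np.radians(p["vfov"])/2)
    v,u=np.mgrid[0:480,0:640]
    c=np.stack([(u-p["cx"])*z/f,(v-p["cy"])*z/f,z],-1)
    E=np.array(p["extrinsics"]); return (c-E[:3,3])@E[:3,:3]
def save(p,n): cv2.imwrite(f"pics/{n}.png",p["image"][...,::-1])
def rect(pts): 
    (c,s,a)=cv2.minAreaRect((pts[:,:2]*1000).astype(np.float32)); return np.round(c,1),np.round(s,1),round(a,2)
E
python3 - <<'E'
from h import *
s=state(); print({k:np.round(v,3) for k,v in s.items()})
for cam in("top","scene"):
    p=read_camera(cam); save(p,cam+"0"); P=cloud(p)
    print(cam,p["vfov"],np.round(p["extrinsics"],3).tolist())
    for t in("plate","weight","tin","screwdriver","wood_disc","jig"):
        r=silhouettes(p,t)
        for d in r[:2]:
            m=d["mask"]&(p["z_map"]>0); q=P[m]
            if len(q)<20: continue
            zt=np.percentile(q[:,2],[5,50,95])
            print(t,round(d["p"],2),np.round(d["point"]),m.sum(),np.round(zt,4),rect(q))
E
```

```text
{'clock': np.float64(0.0), 'q': array([-1.331,  0.322, -0.07 ,  1.452,  0.023,  1.371, -0.057]), 'joint_vel': array([-0.001,  0.001,  0.001, -0.001,  0.001,  0.001,  0.001]), 'tau': array([-0.0000e+00, -4.9357e+01, -3.8200e-01, -3.1434e+01,  1.3000e-02,
        1.1000e-02, -0.0000e+00]), 'ee_pos': array([0.145, 0.633, 0.23 ]), 'eef_rot': array([-3.540e-01, -3.121e+00,  3.000e-03]), 'wrist_force': array([-0.043, -0.193, -0.122]), 'torque': array([-0.017,  0.018, -0.018]), 'grip_force': np.float64(0.0), 'finger_gap': np.float64(0.085)}
top 57.17227100610717 [[-0.122, -0.992, -0.008, 0.108], [-0.964, 0.121, -0.235, 0.544], [0.234, -0.021, -0.972, 0.907], [0.0, 0.0, 0.0, 1.0]]
plate 0.85 [321. 219.] 1958 [0.0194 0.0227 0.0258] (array([608.5,  27.2]), array([ 94.2, 122.3]), 26.72)
weight 0.56 [169. 286.] 839 [0.0075 0.0307 0.0729] (array([489.9, 397.3]), array([51.2, 95.7]), 87.96)
tin 0.64 [462. 216.] 780 [0.0089 0.0291 0.0321] (array([ 570.4, -302.9]), array([69.2, 82.6]), 37.71)
screwdriver 0.9 [352. 292.] 561 [0.0018 0.0237 0.0288] (array([435., -46.]), array([ 26. , 179.8]), 9.94)
wo
[... 489 characters left out ...]
.0179 0.0215 0.0247] (array([606. ,  27.6]), array([ 98.2, 121.9]), 27.69)
weight 0.82 [205. 211.] 639 [0.008  0.0289 0.0697] (array([485.4, 386.4]), array([38.3, 92.1]), 84.26)
tin 0.91 [452. 312.] 762 [0.0081 0.028  0.0312] (array([ 564.6, -299. ]), array([67.2, 66.4]), 24.75)
tin 0.61 [337. 259.] 6159 [0.0076 0.0121 0.0278] (array([597.2,  23.6]), array([259.8, 273.7]), 10.91)
screwdriver 0.94 [317. 301.] 561 [0.0009 0.0202 0.027 ] (array([441.1, -49.9]), array([ 41.5, 189.7]), 9.71)
wood_disc 0.59 [281. 238.] 343 [0.0036 0.016  0.02  ] (array([541.2, 173.7]), array([67.2, 66.8]), 65.56)
jig 0.62 [341. 261.] 5868 [0.0084 0.0121 0.0278] (array([588.9,  17.5]), array([240.2, 260.8]), 10.67)
```

View pics/top0.png

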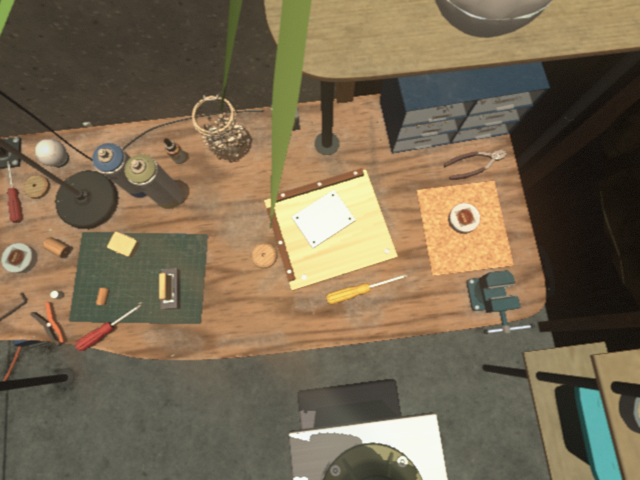

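```bash
cat >> h.py <<'E'
def sil(p,t):
    r=silhouettes(p,t); return r[0]["mask"]&(p["z_map"]>0) if r else None
def scan(verbose=True):
    """top view: fences from heights, plate, weight"""
    p=read_camera("top"); P=cloud(p); X=P.reshape(-1,3)
    return p,P
E
python3 - <<'E'
from h import *
for cam in("top","scene"):
    p=read_camera(cam); P=cloud(p)
    m=sil(p,"jig"); k=cv2.dilate(m.astype(np.uint8),np.ones((7,7)))>0
    pl=sil(p,"plate"); g=p["image"].astype(int).sum(-1)
    # fence tops: z 0.022..0.034
    f=k&~(cv2.dilate(pl.astype(np.uint8),np.ones((7,7)))>0)&(P[...,2]>.023)&(P[...,2]<.034)
    q=P[f]
    # rough jig frame yaw .18
    a=np.radians(10.5); ax=np.array([np.cos(a),np.sin(a)]); ay=np.array([-ax[1],ax[0]])
    c=np.array([.590,.016]); l=(q[:,:2]-c)@np.c_[ax,ay]
    far=q[(l[:,0]>.075)&(np.abs(l[:,1])<.10)]; left=q[(l[:,1]>.095)&(np.abs(l[:,0])<.08)]
    for n,s in(("far",far),("left",left)): print(cam,n,len(s),rect(s),np.median(s[:,2]))
    w=sil(p,"weight"); q=P[w]
    g=q[q[:,2]>.06]; b=q[(q[:,2]>.022)&(q[:,2]<.036)]
    print("grip",len(g),rect(g),np.median(g[:,2]),"block",len(b),rect(b),np.median(b[:,2]))
E
```

```text
top far 585 (array([688.1,  34. ]), array([ 17.6, 199.2]), 10.85) 0.0283273420682086
top left 435 (array([567.8, 134.2]), array([159.2,  16.1]), 10.66) 0.02884805508523256
grip 192 (array([486.4, 389.8]), array([13.8, 55.3]), 87.99) 0.07113256992966739 block 416 (array([487.3, 390.1]), array([36.5, 90.4]), 85.82) 0.029295019867152258
scene far 385 (array([687.5,  34. ]), array([ 24.7, 199.7]), 11.07) 0.02723120447117175
scene left 289 (array([568.6, 132.9]), array([159.1,  19. ]), 10.77) 0.0274028019200895
grip 114 (array([485.4, 387.3]), array([16.9, 57.2]), 79.13) 0.06862980410696587 block 251 (array([485.9, 388.2]), array([39.2, 93.3]), 87.2) 0.027868355159413556
```

The top view shows the jig in the middle. The plate is at about px (322,219) and the weight stands on the dark mat at (169,288). The tin is on the right mat (465,217), the wood disc at (264,255) and the screwdriver at (355,292). These agree with the network's reports.

```bash
cat >> h.py <<'E'
JY=np.radians(10.75); AX=np.array([np.cos(JY),np.sin(JY)]); AY=np.array([-AX[1],AX[0]])
CO=np.array([.6592,.1434])
def jw(x,y): return CO+x*AX+y*AY      # corner frame -> world
def wj(p): d=np.asarray(p)[:2]-CO; return np.array([d@AX,d@AY])
def go(xy,z,yaw):
    """target TCP, yaw = direction of tool y (deg); prints total shift, turn (normalised)"""
    s=state(); Rm=R.from_rotvec(s["eef_rot"]); a=np.radians(yaw)
    ty=np.array([np.cos(a),np.sin(a),0]); tz=np.array([0,0,-1.]); T=R.from_matrix(np.c_[np.cross(ty,tz),ty,tz])
    d=np.array([*xy,z])-s["ee_pos"]; t=(Rm.inv()*T).as_rotvec()
    yw=np.degrees(np.arctan2(*Rm.as_matrix()[[1,0],1]))
    print("at",np.round(s["ee_pos"],4),"yaw",round(yw,1),"shift",np.round(Rm.inv().apply(d)/.8,4),"turn",np.round(t/(np.pi/2),4),
      "rows>=",round(max(np.linalg.norm(d)/.0417,np.degrees(np.linalg.norm(t))/7.16),1))
E
python3 -c "
from h import *
go((.4865,.389),.16,87)"
```

```text
at [0.1455 0.6335 0.2314] yaw 77.1 shift [-0.4838 -0.2025  0.0892] turn [ 1.000e-04  0.000e+00 -1.104e-01] rows>= 10.2
```

{"api": "send_rows", "payload": {
  "rows": [
    [[-0.484, -0.2025, 0.089], [0, 0, -0.11]],
    [[-0.484, -0.2025, 0.089], [0, 0, -0.11]],
    [[-0.484, -0.2025, 0.089], [0, 0, -0.11]],
    [[-0.484, -0.2025, 0.089], [0, 0, -0.11]],
    [[-0.484, -0.2025, 0.089], [0, 0, -0.11]],
    [[-0.484, -0.2025, 0.089], [0, 0, -0.11]],
    [[-0.484, -0.2025, 0.089], [0, 0, -0.11]],
    [[-0.484, -0.2025, 0.089], [0, 0, -0.11]],
    [[-0.484, -0.2025, 0.089], [0, 0, -0.11]],
    [[-0.484, -0.2025, 0.089], [0, 0, -0.11]],
    [[-0.484, -0.2025, 0.089], [0, 0, -0.11]],
    [[-0.484, -0.2025, 0.089], [0, 0, -0.11]]
  ],
  "hand": 1
}}

```text
clock: 2.1
ee_pos: [0.4906, 0.3841, 0.1593]
eef_rot: [0.096, 3.139, -0.004]
wrist_force: [-0.1, 0.3, -0.2]
finger_gap: 0.0856
grip_force: 0.0
```

```bash
python3 - <<'E'
from h import *
p=read_camera("wrist"); P=cloud(p); save(p,"w1"); 
m=sil(p,"weight")
if m is not None:
    q=P[m]; g=q[(q[:,2]>.06)&(q[:,2]<.08)]; b=q[(q[:,2]>.022)&(q[:,2]<.036)]
    print("grip",len(g),rect(g),np.median(g[:,2]),"block",len(b),rect(b),np.median(b[:,2]))
go((.4865,.389),.08,87); print(state()["q"])
E
```

```text
grip 1422 (array([484.4, 390.3]), array([13.4, 55. ]), 87.42) 0.06947987624005594 block 2922 (array([485. , 390.4]), array([35.7, 90.1]), 87.93) 0.02693676517441613
at [0.4864 0.3892 0.16  ] yaw 86.9 shift [-0.0003 -0.0003  0.1   ] turn [ 0.0003 -0.0005 -0.0009] rows>= 1.9
[-0.82727156  0.30436357  0.13395977  1.61999043 -0.04357146  1.22043054
  0.83262466]
```

{"api": "send_rows", "payload": {
  "rows": [
    [[0.002, 0.001, 0.03], [0, 0, -0.01]],
    [[0.002, 0.001, 0.06], [0, 0, -0.01]],
    [[0.002, 0.001, 0.09], [0, 0, -0.01]],
    [[0.002, 0.001, 0.115], [0, 0, -0.01]],
    [[0.002, 0.001, 0.135], [0, 0, -0.01]],
    [[0.002, 0.001, 0.15], [0, 0, -0.01]],
    [[0.002, 0.001, 0.154], [0, 0, -0.01]],
    [[0.002, 0.001, 0.154], [0, 0, -0.01]],
    [[0.002, 0.001, 0.154], [0, 0, -0.01]]
  ]
}}

```text
clock: 2.95
ee_pos: [0.4851, 0.391, 0.0379]
eef_rot: [0.057, 3.14, 0.002]
wrist_force: [0.6, 0.2, -0.4]
finger_gap: 0.0857
grip_force: 0.0
```

{"api": "send_rows", "payload": {
  "rows": [
    [[0, 0, 0], [0, 0, 0]],
    [[0, 0, 0], [0, 0, 0]],
    [[0, 0, 0], [0, 0, 0]],
    [[0, 0, 0], [0, 0, 0]],
    [[0, 0, 0], [0, 0, 0]],
    [[0, 0, 0], [0, 0, 0]],
    [[0, 0, 0], [0, 0, 0]],
    [[0, 0, 0], [0, 0, 0]],
    [[0, 0, 0], [0, 0, 0]],
    [[0, 0, 0], [0, 0, 0]]
  ],
  "hand": -1,
  "squeeze": 90
}}

```text
clock: 3.78
ee_pos: [0.4852, 0.3901, 0.0372]
eef_rot: [0.058, 3.141, 0.001]
wrist_force: [-0.0, 1.1, 1.8]
finger_gap: 0.0132
grip_force: 87.9
```

```bash
python3 -c "
from h import *
s=state();print(s['ee_pos'],s['wrist_force'],s['finger_gap'],s['grip_force'])
go(s['ee_pos'][:2],s['ee_pos'][2]+.12,87.8)"
```

```text
[0.48523886 0.39011312 0.03720805] [-0.04147854  1.07177914  1.75428942] 0.01318152049266806 87.8711199760437
at [0.4852 0.3901 0.0372] yaw 87.9 shift [-1.0e-04  1.0e-04 -1.5e-01] turn [0.0003 0.0003 0.0008] rows>= 2.9
```

{"api": "send_rows", "payload": {
  "rows": [
    [[0, 0, -0.01], [0, 0, 0]],
    [[0, 0, -0.04], [0, 0, 0]],
    [[0, 0, -0.07], [0, 0, 0]],
    [[0, 0, -0.1], [0, 0, 0]],
    [[0, 0, -0.125], [0, 0, 0]],
    [[0, 0, -0.14], [0, 0, 0]],
    [[0, 0, -0.15], [0, 0, 0]],
    [[0, 0, -0.15], [0, 0, 0]]
  ]
}}

```text
clock: 4.45
ee_pos: [0.4855, 0.39, 0.1581]
eef_rot: [0.059, 3.14, 0.002]
wrist_force: [1.1, 0.1, -4.6]
finger_gap: 0.0126
grip_force: 88.6
```

```bash
python3 -c "
from h import *
go(jw(-.163,-.095),.12,10.75); s=state(); print(jw(-.163,-.095),s['wrist_force'],s['finger_gap'])"
```

```text
at [0.4855 0.39   0.1581] yaw 87.9 shift [-0.0563 -0.4612  0.0472] turn [1.100e-03 2.000e-04 8.568e-01] rows>= 10.8
[0.51678037 0.01966379] [ 1.12124738  0.06262999 -4.56762612] 0.012578757718841399
```

{"api": "send_rows", "payload": {
  "rows": [
    [[-0.002, -0.02, 0], [0, 0, 0.04]],
    [[-0.006, -0.05, 0], [0, 0, 0.11]],
    [[-0.011, -0.09, 0], [0, 0, 0.18]],
    [[-0.016, -0.13, 0], [0, 0, 0.25]],
    [[-0.021, -0.17, 0], [0, 0, 0.32]],
    [[-0.026, -0.21, 0], [0, 0, 0.39]],
    [[-0.031, -0.25, 0], [0, 0, 0.46]],
    [[-0.036, -0.29, 0.01], [0, 0, 0.53]],
    [[-0.041, -0.33, 0.02], [0, 0, 0.6]],
    [[-0.046, -0.37, 0.03], [0, 0, 0.67]],
    [[-0.05, -0.41, 0.04], [0, 0, 0.74]],
    [[-0.053, -0.435, 0.047], [0, 0, 0.8]]
  ]
}}

```text
clock: 5.45
ee_pos: [0.5127, 0.0358, 0.1171]
eef_rot: [-1.904, -2.497, 0.007]
wrist_force: [0.2, -0.1, -4.4]
finger_gap: 0.0127
grip_force: 88.5
```

```bash
python3 -c "
from h import *
go(jw(-.163,-.095),.07,10.75)"
```

```text
at [0.5127 0.0358 0.1171] yaw 15.3 shift [-0.0208 -0.0002  0.0588] turn [-0.0026  0.0011  0.0511] rows>= 1.2
```

{"api": "send_rows", "payload": {
  "rows": [
    [[-0.01, 0, 0.015], [0, 0, 0.03]],
    [[-0.021, 0, 0.03], [0, 0, 0.05]],
    [[-0.021, 0, 0.045], [0, 0, 0.05]],
    [[-0.021, 0, 0.055], [0, 0, 0.05]],
    [[-0.021, 0, 0.059], [0, 0, 0.05]],
    [[-0.021, 0, 0.059], [0, 0, 0.05]]
  ]
}}

```text
clock: 5.95
ee_pos: [0.518, 0.0258, 0.0706]
eef_rot: [-1.986, -2.432, 0.003]
wrist_force: [-0.7, -0.2, -4.1]
finger_gap: 0.0132
grip_force: 88.3
```

```bash
python3 - <<'E'
from h import *
p=read_camera("scene"); save(p,"s2"); P=cloud(p)
for t in("plate","weight"):
    m=sil(p,t); q=P[m]; print(t,rect(q[(q[:,2]>.017)&(q[:,2]<.028)] if t=="plate" else q[(q[:,2]<.08)]),np.round(np.percentile(q[:,2],[1,20,50]),3))
t=jw(-.163,-.095); go(t,.0487,10.75); print(wj(state()["ee_pos"]))
E
```

```text
plate (array([611.2,  12.3]), array([92.3, 93.4]), 30.39) [0.014 0.02  0.022]
weight (array([529.5,  37.5]), array([114.,  90.]), 44.96) [0.012 0.049 0.06 ]
at [0.5196 0.0253 0.0726] yaw 11.5 shift [-0.0062 -0.0049  0.0298] turn [ 0.0007 -0.0001  0.0079] rows>= 0.6
[-0.15920258 -0.09002322]
```

View pics/s2.png

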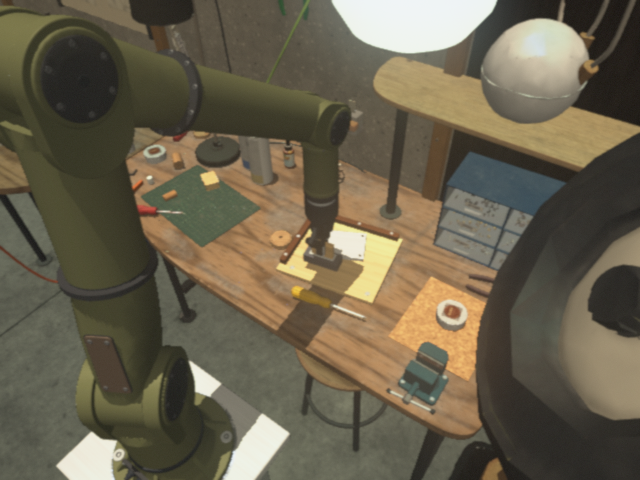

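The scene view shows the weight held at about px (322,255), above the board's near side. The plate lies just behind it at (348,245) and the screwdriver is clear at (330,303). Next I lower the weight beside the plate.

{"api": "send_rows", "payload": {
  "rows": [
    [[-0.006, -0.005, 0.008], [0, 0, 0.008]],
    [[-0.006, -0.005, 0.016], [0, 0, 0.008]],
    [[-0.006, -0.005, 0.024], [0, 0, 0.008]],
    [[-0.006, -0.005, 0.029], [0, 0, 0.008]],
    [[-0.006, -0.005, 0.029], [0, 0, 0.008]],
    [[-0.006, -0.005, 0.029], [0, 0, 0.008]]
  ]
}}

```text
clock: 6.6
ee_pos: [0.5158, 0.0188, 0.0485]
eef_rot: [-2.005, -2.418, 0.001]
wrist_force: [0.6, -0.8, -4.8]
finger_gap: 0.0131
grip_force: 88.4
```

```bash
python3 - <<'E'
from h import *
p=read_camera("wrist"); P=cloud(p); m=sil(p,"weight"); q=P[m]; print(rect(q[(q[:,2]>.03)&(q[:,2]<.046)]),np.round(np.percentile(q[:,2],[5,50,95]),4))
p=read_camera("top"); P=cloud(p); q=P[sil(p,"plate")]; print(rect(q[(q[:,2]>.017)&(q[:,2]<.028)]))
s=state(); print(wj(s["ee_pos"]),s["wrist_force"]); go(jw(-.13,-.095),.0487,10.75)
E
```

```text
(array([510.9,  40.6]), array([36.1, 44.4]), 10.63) [0.0363 0.0498 0.0817]
(array([589.8,  81. ]), array([80.7, 27.8]), 8.14)
[-0.1634203  -0.09566324] [-0.11212465 -0.61006634 -4.81834884]
at [0.5165 0.0189 0.0492] yaw 10.7 shift [0.0009 0.0418 0.0007] turn [ 0.0005 -0.     -0.0011] rows>= 0.8
```

{"api": "send_rows", "payload": {
  "rows": [
    [[0.001, 0.004, 0.0005], [0, 0, 0]],
    [[0.001, 0.008, 0.0005], [0, 0, 0]],
    [[0.001, 0.012, 0.0005], [0, 0, 0]],
    [[0.001, 0.016, 0.0005], [0, 0, 0]],
    [[0.001, 0.02, 0.0005], [0, 0, 0]],
    [[0.001, 0.024, 0.0005], [0, 0, 0]],
    [[0.001, 0.028, 0.0005], [0, 0, 0]],
    [[0.001, 0.032, 0.0005], [0, 0, 0]],
    [[0.001, 0.036, 0.0005], [0, 0, 0]],
    [[0.001, 0.04, 0.0005], [0, 0, 0]],
    [[0.001, 0.044, 0.0005], [0, 0, 0]],
    [[0.001, 0.047, 0.0005], [0, 0, 0]]
  ]
}}

```text
clock: 7.8
ee_pos: [0.5534, 0.0267, 0.0486]
eef_rot: [2.006, 2.418, 0.0]
wrist_force: [-1.9, 0.7, -5.2]
finger_gap: 0.013
grip_force: 88.7
```

```bash
cat >> h.py <<'E'
def plate(cam="top",n=None):
    p=read_camera(cam); 
    if n: save(p,n)
    P=cloud(p); m=sil(p,"plate")
    if m is None: print("no plate"); return
    q=P[m]; q=q[(q[:,2]>.017)&(q[:,2]<.028)]; c,s,a=rect(q)
    print("plate",len(q),c,s,round(a-10.75,2),"corner-frame mm",np.round(wj(c/1000)*1000,1))
E
python3 - <<'E'
from h import *
plate("scene"); plate("top")
s=state(); print(wj(s["ee_pos"]),s["ee_pos"][2],s["wrist_force"]); go(jw(-.108,-.095),.0487,10.75)
E
```

```text
plate 766 [627.    6.4] [95.2 90.6] 6.89 corner-frame mm [ -57.2 -128.6]
no plate
[-0.12567128 -0.09523645] 0.04872993430004508 [ 0.30367339 -0.12645426 -4.70285788]
at [0.5535 0.0264 0.0487] yaw 10.6 shift [0.0003 0.0221 0.0001] turn [ 0.0007  0.0002 -0.0013] rows>= 0.4
```

{"api": "send_rows", "payload": {
  "rows": [
    [[0, 0.002, 0], [0, 0, 0]],
    [[0, 0.004, 0], [0, 0, 0]],
    [[0, 0.006, 0], [0, 0, 0]],
    [[0, 0.008, 0], [0, 0, 0]],
    [[0, 0.01, 0], [0, 0, 0]],
    [[0, 0.012, 0], [0, 0, 0]],
    [[0, 0.014, 0], [0, 0, 0]],
    [[0, 0.016, 0], [0, 0, 0]],
    [[0, 0.0175, 0], [0, 0, 0]],
    [[0, 0.019, 0], [0, 0, 0]],
    [[0, 0.02, 0], [0, 0, 0]],
    [[0, 0.0205, 0], [0, 0, 0]]
  ]
}}

```text
clock: 9.0
ee_pos: [0.5692, 0.0295, 0.0485]
eef_rot: [2.006, 2.418, 0.0]
wrist_force: [-1.3, -0.1, -5.7]
finger_gap: 0.0127
grip_force: 88.6
```

```bash
python3 - <<'E'
from h import *
plate("scene"); 
s=state(); print(wj(s["ee_pos"]),s["ee_pos"][2],s["wrist_force"]); go(jw(-.108,-.095),.0487,10.75)
E
```

```text
plate 724 [637.7   9.2] [96.6 94.1] 0.37 corner-frame mm [ -46.2 -127.8]
[-0.10965675 -0.09512239] 0.04849806330233522 [-1.0826642  -0.59752714 -5.35844038]
at [0.5692 0.0295 0.0485] yaw 10.6 shift [ 0.0002  0.0021 -0.0003] turn [ 0.0002  0.0001 -0.0012] rows>= 0.0
```

{"api": "send_rows", "payload": {
  "rows": [
    [[0, 0.0005, 0], [0, 0, 0]],
    [[0, 0.001, 0], [0, 0, 0]],
    [[0, 0.0015, 0], [0, 0, 0]],
    [[0, 0.002, 0], [0, 0, 0]],
    [[0, 0.0025, 0], [0, 0, 0]],
    [[0, 0.0025, 0], [0, 0, 0]]
  ]
}}

```text
clock: 9.6
ee_pos: [0.5705, 0.0299, 0.0485]
eef_rot: [-2.005, -2.417, 0.001]
wrist_force: [-4.1, -0.7, -3.0]
finger_gap: 0.0128
grip_force: 88.9
```

{"api": "send_rows", "payload": {
  "rows": [
    [[0, -0.005, 0], [0, 0, 0]],
    [[0, -0.015, 0], [0, 0, 0]],
    [[0, -0.025, 0], [0, 0, 0]],
    [[0, -0.03, -0.01], [0, 0, 0]],
    [[0, -0.03, -0.03], [0, 0, 0]],
    [[0, -0.03, -0.06], [0, 0, 0]],
    [[0, -0.03, -0.08], [0, 0, 0]],
    [[0, -0.03, -0.09], [0, 0, 0]],
    [[0, -0.03, -0.09], [0, 0, 0]]
  ]
}}

```text
clock: 10.35
ee_pos: [0.549, 0.0256, 0.1232]
eef_rot: [2.004, 2.415, 0.007]
wrist_force: [0.8, -0.3, -4.4]
finger_gap: 0.0128
grip_force: 88.7
```

```bash
python3 - <<'E'
from h import *
plate("scene"); plate("top"); print(wj(state()["ee_pos"])); go(jw(-.055,-.21),.12,100.75)
E
```

```text
plate 615 [635.7   6.6] [91.  90.2] 2.74 corner-frame mm [ -48.6 -130. ]
plate 131 [629.   76.1] [85.6 13.4] -0.92 corner-frame mm [-42.2 -60.5]
[-0.13289087 -0.09475006]
at [0.5463 0.0255 0.1193] yaw 10.6 shift [-0.1439  0.0976 -0.0012] turn [-0.0011 -0.0012 -1.0011] rows>= 12.6
```

{"api": "send_rows", "payload": {
  "rows": [
    [[-0.01, 0.0, 0], [0, 0, -0.05]],
    [[-0.025, 0.01, 0], [0, 0, -0.12]],
    [[-0.04, 0.02, 0], [0, 0, -0.19]],
    [[-0.055, 0.03, 0], [0, 0, -0.26]],
    [[-0.07, 0.04, 0], [0, 0, -0.33]],
    [[-0.085, 0.05, 0], [0, 0, -0.4]],
    [[-0.1, 0.06, 0], [0, 0, -0.47]],
    [[-0.115, 0.07, 0], [0, 0, -0.54]],
    [[-0.13, 0.08, 0], [0, 0, -0.61]],
    [[-0.144, 0.09, 0], [0, 0, -0.68]],
    [[-0.144, 0.098, 0], [0, 0, -0.75]],
    [[-0.144, 0.098, 0], [0, 0, -0.82]]
  ]
}}

```text
clock: 11.55
ee_pos: [0.646, -0.0741, 0.1184]
eef_rot: [-0.146, -3.136, 0.001]
wrist_force: [0.4, -0.0, -5.1]
finger_gap: 0.0132
grip_force: 88.6
```

```bash
python3 - <<'E'
from h import *
plate("top"); plate("scene"); s=state(); print(wj(s["ee_pos"]),s["q"]); go(jw(-.055,-.21),.07,100.75)
E
```

```text
plate 1892 [637.   23.2] [ 92.5 120.2] 0.07 corner-frame mm [ -44.2 -113.9]
plate 1130 [635.5  22.4] [ 94. 121.] -0.93 corner-frame mm [ -45.9 -114.5]
[-0.05445896 -0.21008581] [-0.2022404   0.40347441  0.34928487  1.59820776 -0.14635325  1.16826433
  1.64969064]
at [ 0.6449 -0.0732  0.1191] yaw 84.3 shift [ 0.0005 -0.0001  0.0614] turn [ 1.000e-04 -1.600e-03 -1.832e-01] rows>= 2.3
```

{"api": "send_rows", "payload": {
  "rows": [
    [[0, 0, 0.01], [0, 0, -0.06]],
    [[0, 0, 0.03], [0, 0, -0.12]],
    [[0, 0, 0.045], [0, 0, -0.183]],
    [[0, 0, 0.06], [0, 0, -0.183]],
    [[0, 0, 0.075], [0, 0, -0.183]],
    [[0, 0, 0.084], [0, 0, -0.183]],
    [[0, 0, 0.088], [0, 0, -0.183]],
    [[0, 0, 0.088], [0, 0, -0.183]],
    [[0, 0, 0.088], [0, 0, -0.183]]
  ]
}}

```text
clock: 12.5
ee_pos: [0.6461, -0.0733, 0.0504]
eef_rot: [-0.297, 3.127, -0.0]
wrist_force: [0.3, -0.5, -3.6]
finger_gap: 0.0129
grip_force: 88.5
```

```bash
python3 - <<'E'
from h import *
p=read_camera("wrist"); P=cloud(p); m=sil(p,"weight"); q=P[m]; print(rect(q[(q[:,2]>.03)&(q[:,2]<.046)]))
s=state(); print(wj(s["ee_pos"]),s["wrist_force"]); go(jw(-.055,-.138),.0487,100.75)
E
```

```text
(array([623.2, -77.5]), array([44.4, 36.1]), 10.71)
[-0.05285022 -0.21051881] [ 0.21137262  0.86282267 -4.52934562]
at [ 0.6465 -0.0733  0.0511] yaw 100.9 shift [0.0025 0.0907 0.0029] turn [-0.0003  0.0011  0.0015] rows>= 1.7
```

{"api": "send_rows", "payload": {
  "rows": [
    [[0.002, 0.004, 0.003], [0, 0, 0.001]],
    [[0.002, 0.008, 0.003], [0, 0, 0.001]],
    [[0.002, 0.012, 0.003], [0, 0, 0.001]],
    [[0.002, 0.016, 0.003], [0, 0, 0.001]],
    [[0.002, 0.02, 0.003], [0, 0, 0.001]],
    [[0.002, 0.024, 0.003], [0, 0, 0.001]],
    [[0.002, 0.028, 0.003], [0, 0, 0.001]],
    [[0.002, 0.032, 0.003], [0, 0, 0.001]],
    [[0.002, 0.036, 0.003], [0, 0, 0.001]],
    [[0.002, 0.04, 0.003], [0, 0, 0.001]],
    [[0.002, 0.044, 0.003], [0, 0, 0.001]],
    [[0.002, 0.048, 0.003], [0, 0, 0.001]]
  ]
}}

```text
clock: 13.6
ee_pos: [0.637, -0.0358, 0.0479]
eef_rot: [-0.296, 3.127, -0.0]
wrist_force: [0.6, -1.0, -4.0]
finger_gap: 0.0128
grip_force: 88.6
```

```bash
python3 - <<'E'
from h import *
plate("top"); s=state(); print(wj(s["ee_pos"]),s["wrist_force"]); go(jw(-.055,-.138),.0487,100.75)
E
```

```text
plate 1581 [631.8  46.3] [ 91.8 113.4] -0.46 corner-frame mm [-45.  -90.3]
[-0.05517493 -0.17071135] [ 0.57486094 -0.20597846 -4.42543785]
at [ 0.6368 -0.0346  0.0477] yaw 100.9 shift [-0.0003  0.0409 -0.0012] turn [0.0006 0.0001 0.0014] rows>= 0.8
```

{"api": "send_rows", "payload": {
  "rows": [
    [[0, 0.004, -0.001], [0, 0, 0.001]],
    [[0, 0.008, -0.001], [0, 0, 0.001]],
    [[0, 0.012, -0.001], [0, 0, 0.001]],
    [[0, 0.016, -0.001], [0, 0, 0.001]],
    [[0, 0.02, -0.001], [0, 0, 0.001]],
    [[0, 0.024, -0.001], [0, 0, 0.001]],
    [[0, 0.028, -0.001], [0, 0, 0.001]],
    [[0, 0.031, -0.001], [0, 0, 0.001]],
    [[0, 0.033, -0.001], [0, 0, 0.001]],
    [[0, 0.035, -0.001], [0, 0, 0.001]],
    [[0, 0.0365, -0.001], [0, 0, 0.001]],
    [[0, 0.038, -0.001], [0, 0, 0.001]]
  ]
}}

```text
clock: 14.7
ee_pos: [0.6312, -0.006, 0.0485]
eef_rot: [-0.294, 3.128, -0.0]
wrist_force: [1.6, -1.6, -5.0]
finger_gap: 0.0127
grip_force: 88.5
```

```bash
python3 - <<'E'
from h import *
plate("top"); s=state(); print(wj(s["ee_pos"]),s["wrist_force"]); go(jw(-.055,-.138),.0487,100.75)
E
```

```text
plate 1446 [624.9  81.8] [ 91.1 100.6] -0.51 corner-frame mm [-45.2 -54.1]
[-0.05534362 -0.14115779] [-0.05717436 -0.67186897 -5.33737969]
at [ 0.6312 -0.0056  0.0485] yaw 100.7 shift [-0.0004  0.0039 -0.0002] turn [ 0.0002  0.     -0.0001] rows>= 0.1
```

{"api": "send_rows", "payload": {
  "rows": [
    [[0, 0.0008, 0], [0, 0, 0]],
    [[0, 0.0016, 0], [0, 0, 0]],
    [[0, 0.0022, 0], [0, 0, 0]],
    [[0, 0.0028, 0], [0, 0, 0]],
    [[0, 0.0034, 0], [0, 0, 0]],
    [[0, 0.004, 0], [0, 0, 0]]
  ]
}}

```text
clock: 15.3
ee_pos: [0.6306, -0.0028, 0.0486]
eef_rot: [-0.294, 3.128, 0.0]
wrist_force: [0.8, -1.1, -5.4]
finger_gap: 0.013
grip_force: 88.5
```

{"api": "send_rows", "payload": {
  "rows": [
    [[0, 0.0005, 0], [0, 0, 0]],
    [[0, 0.001, 0], [0, 0, 0]],
    [[0, 0.001, 0], [0, 0, 0]]
  ]
}}

```text
clock: 15.55
ee_pos: [0.6306, -0.0025, 0.0486]
eef_rot: [-0.294, 3.128, -0.001]
wrist_force: [0.2, -2.4, -5.4]
finger_gap: 0.0128
grip_force: 88.5
```

{"api": "send_rows", "payload": {
  "rows": [
    [[0, 0.0005, 0], [0, 0, 0]],
    [[0, 0.001, 0], [0, 0, 0]],
    [[0, 0.0015, 0], [0, 0, 0]],
    [[0, 0.0015, 0], [0, 0, 0]]
  ]
}}

```text
clock: 15.88
ee_pos: [0.6306, -0.0024, 0.0486]
eef_rot: [-0.293, 3.127, -0.003]
wrist_force: [1.6, -5.2, -5.6]
finger_gap: 0.0129
grip_force: 88.5
```

```bash
python3 - <<'E'
from h import *
plate("top"); s=state(); print(wj(s["ee_pos"]),s["wrist_force"])
E
```

```text
plate 1425 [625.1  86.4] [ 92.9 100. ] -0.41 corner-frame mm [-44.1 -49.6]
[-0.05530626 -0.13786621] [ 2.23734313 -4.9989898  -4.81635351]
```

{"api": "send_rows", "payload": {
  "rows": [
    [[0, -0.002, 0], [0, 0, 0]],
    [[0, -0.012, 0], [0, 0, 0]],
    [[0, -0.022, 0], [0, 0, 0]],
    [[0, -0.03, -0.01], [0, 0, 0]],
    [[0, -0.03, -0.03], [0, 0, 0]],
    [[0, -0.03, -0.06], [0, 0, 0]],
    [[0, -0.03, -0.08], [0, 0, 0]],
    [[0, -0.03, -0.09], [0, 0, 0]],
    [[0, -0.03, -0.09], [0, 0, 0]]
  ]
}}

```text
clock: 16.73
ee_pos: [0.6365, -0.0247, 0.1235]
eef_rot: [-0.293, 3.123, 0.0]
wrist_force: [0.0, -0.7, -4.9]
finger_gap: 0.0133
grip_force: 88.8
```

```bash
python3 - <<'E'
from h import *
plate("top","t3"); plate("scene"); s=state(); print(wj(s["ee_pos"])); go(jw(-.15,-.06),.12,100.75)
E
```

```text
plate 1883 [625.9  75.9] [ 92.5 120.1] -0.26 corner-frame mm [-45.3 -60.1]
plate 1087 [624.8  74.2] [ 92.6 118.6] 0.47 corner-frame mm [-46.7 -61.6]
[-0.05645666 -0.15999273]
at [ 0.6336 -0.0243  0.119 ] yaw 100.7 shift [ 0.117   0.125  -0.0009] turn [ 0.0004 -0.0017 -0.0002] rows>= 3.3
```

{"api": "send_rows", "payload": {
  "rows": [
    [[0.01, 0.01, 0], [0, 0, 0]],
    [[0.035, 0.037, 0], [0, 0, 0]],
    [[0.06, 0.064, 0], [0, 0, 0]],
    [[0.085, 0.091, 0], [0, 0, 0]],
    [[0.105, 0.113, 0], [0, 0, 0]],
    [[0.117, 0.125, 0], [0, 0, 0]],
    [[0.117, 0.125, 0], [0, 0, 0]],
    [[0.117, 0.125, 0.01], [0, 0, 0]],
    [[0.117, 0.125, 0.03], [0, 0, 0]],
    [[0.117, 0.125, 0.05], [0, 0, 0]],
    [[0.117, 0.125, 0.06], [0, 0, 0]],
    [[0.117, 0.125, 0.06], [0, 0, 0]]
  ]
}}

```text
clock: 17.93
ee_pos: [0.5229, 0.0549, 0.0698]
eef_rot: [0.291, -3.123, 0.002]
wrist_force: [-1.4, -1.1, -5.5]
finger_gap: 0.013
grip_force: 88.6
```

```bash
python3 - <<'E'
from h import *
s=state(); print(wj(s["ee_pos"])); go(jw(-.15,-.06),.0487,100.75)
E
```

```text
[-0.15044216 -0.06151186]
at [0.5229 0.0549 0.0698] yaw 100.6 shift [-0.0007  0.0019  0.0263] turn [-0.0006 -0.003  -0.0012] rows>= 0.5
```

{"api": "send_rows", "payload": {
  "rows": [
    [[0, 0.002, 0.01], [0, 0, 0]],
    [[0, 0.002, 0.02], [0, 0, 0]],
    [[0, 0.002, 0.026], [0, 0, 0]],
    [[0, 0.002, 0.026], [0, 0, 0]],
    [[-0.002, 0.002, 0.026], [0, 0, 0]],
    [[-0.005, 0.002, 0.026], [0, 0, 0]],
    [[-0.008, 0.002, 0.026], [0, 0, 0]],
    [[-0.011, 0.002, 0.026], [0, 0, 0]],
    [[-0.013, 0.002, 0.026], [0, 0, 0]],
    [[-0.0145, 0.002, 0.026], [0, 0, 0]],
    [[-0.015, 0.002, 0.026], [0, 0, 0]],
    [[-0.015, 0.002, 0.026], [0, 0, 0]]
  ]
}}

```text
clock: 18.93
ee_pos: [0.5357, 0.0602, 0.0518]
eef_rot: [-0.294, 3.128, 0.0]
wrist_force: [0.2, -0.3, -5.1]
finger_gap: 0.0125
grip_force: 88.8
```

```bash
python3 - <<'E'
from h import *
s=state(); print(wj(s["ee_pos"]),s["ee_pos"],s["wrist_force"]); go(jw(-.135,-.06),.0487,100.75)
E
```

```text
[-0.1368267  -0.05868193] [0.53572014 0.06022644 0.05175993] [ 0.18081369 -0.2588318  -5.0747436 ]
at [0.5357 0.0602 0.0518] yaw 100.7 shift [-0.0023 -0.0016  0.0038] turn [ 0.      0.0001 -0.0002] rows>= 0.1
```

{"api": "send_rows", "payload": {
  "rows": [
    [[0, -0.001, 0.0035], [0, 0, 0]],
    [[-0.0005, -0.001, 0.0035], [0, 0, 0]],
    [[-0.001, -0.001, 0.0035], [0, 0, 0]],
    [[-0.0015, -0.001, 0.0035], [0, 0, 0]],
    [[-0.002, -0.001, 0.0035], [0, 0, 0]],
    [[-0.0025, -0.001, 0.0035], [0, 0, 0]],
    [[-0.003, -0.001, 0.0035], [0, 0, 0]],
    [[-0.003, -0.001, 0.0035], [0, 0, 0]]
  ]
}}

```text
clock: 19.6
ee_pos: [0.5368, 0.0596, 0.0485]
eef_rot: [0.293, -3.125, 0.0]
wrist_force: [-6.0, -1.4, -2.3]
finger_gap: 0.0131
grip_force: 89.0
```

{"api": "send_rows", "payload": {
  "rows": [
    [[-0.0005, 0, 0], [0, 0, 0]],
    [[-0.001, 0, 0], [0, 0, 0]],
    [[-0.0015, 0, 0], [0, 0, 0]],
    [[-0.0015, 0, 0], [0, 0, 0]]
  ]
}}

```text
clock: 19.93
ee_pos: [0.537, 0.0596, 0.0483]
eef_rot: [0.293, -3.123, 0.0]
wrist_force: [-8.1, -2.0, -1.0]
finger_gap: 0.0124
grip_force: 89.2
```

{"api": "send_rows", "payload": {
  "rows": [
    [[0.002, 0, 0], [0, 0, 0]],
    [[0.008, 0, 0], [0, 0, 0]],
    [[0.016, 0, 0], [0, 0, 0]],
    [[0.02, 0, -0.01], [0, 0, 0]],
    [[0.02, 0, -0.03], [0, 0, 0]],
    [[0.02, 0, -0.06], [0, 0, 0]],
    [[0.02, 0, -0.08], [0, 0, 0]],
    [[0.02, 0, -0.09], [0, 0, 0]],
    [[0.02, 0, -0.09], [0, 0, 0]]
  ]
}}

```text
clock: 20.68
ee_pos: [0.5255, 0.0575, 0.1238]
eef_rot: [-0.293, 3.122, 0.002]
wrist_force: [-1.1, 0.1, -5.8]
finger_gap: 0.013
grip_force: 88.7
```

```bash
python3 - <<'E'
from h import *
plate("top"); plate("scene")
p=read_camera("wrist"); P=cloud(p); m=sil(p,"weight"); q=P[m]; b=q[(q[:,2]>state()["ee_pos"][2]-.02)&(q[:,2]<state()["ee_pos"][2]-.002)]
A=np.c_[b[:,:2]-b[:,:2].mean(0),np.ones(len(b))]; c=np.linalg.lstsq(A,b[:,2],rcond=None)[0]; print(rect(b),len(b),"tilt",c[:2],c[2]-state()["ee_pos"][2])
s=state(); print(wj(s["ee_pos"]),s["ee_pos"]); go(jw(-.055,-.06),.12,100.75)
E
```

```text
plate 74 [609.8 129.7] [56.8  8.1] 1.14 corner-frame mm [-51.1  -4.2]
plate 674 [629.7  52.5] [95.6 76.9] 4.58 corner-frame mm [-45.9 -83.8]
(array([499.7,  52.7]), array([44.3, 36.2]), 10.79) 5033 tilt [0.04860708 0.01313985] -0.009957454591841802
[-0.15026104 -0.05942049] [0.52265933 0.05699502 0.11961172]
at [0.5227 0.057  0.1196] yaw 100.7 shift [-0.1191 -0.0007 -0.0008] turn [-0.     -0.0015 -0.0002] rows>= 2.3
```

{"api": "send_rows", "payload": {
  "rows": [
    [[-0.015, 0, 0], [0, 0, 0]],
    [[-0.04, 0, 0], [0, 0, 0]],
    [[-0.065, 0, 0], [0, 0, 0]],
    [[-0.09, 0, 0], [0, 0, 0]],
    [[-0.11, 0, 0], [0, 0, 0]],
    [[-0.119, 0, 0], [0, 0, 0]],
    [[-0.119, 0, 0], [0, 0, 0]],
    [[-0.119, 0, 0], [0, 0, 0]]
  ]
}}

```text
clock: 21.65
ee_pos: [0.6161, 0.0746, 0.1199]
eef_rot: [0.293, -3.125, 0.001]
wrist_force: [-0.1, -0.1, -4.4]
finger_gap: 0.013
grip_force: 88.7
```

```bash
python3 - <<'E'
from h import *
p=read_camera("wrist"); save(p,"w4"); P=cloud(p); s=state(); z0=s["ee_pos"][2]
def fit(q,n):
    c=q.mean(0); u,d,v=np.linalg.svd(q-c,full_matrices=False); nn=v[2]*np.sign(v[2,2]); print(n,len(q),"slope",np.round(-nn[:2]/nn[2],4),np.round(c,4))
m=sil(p,"weight"); q=P[m]; fit(q[(q[:,2]>z0-.016)&(q[:,2]<z0-.004)],"block")
fit(q[(q[:,2]>z0+.02)&(q[:,2]<z0+.06)],"grip")
X=P[(p["z_map"]>0)&~m]; 
fit(X[(X[:,2]>.007)&(X[:,2]<.017)],"board"); X=X[(X[:,2]>.0185)&(X[:,2]<.0245)]; fit(X,"plate")
print(wj(s["ee_pos"])); go(jw(-.055,-.06),.065,100.75)
E
```

```text
block 4808 slope [0.0295 0.0071] [0.5868 0.0693 0.11  ]
grip 4872 slope [0.0436 0.0121] [0.611  0.0735 0.1517]
board 87705 slope [0.0031 0.0047] [5.569e-01 3.000e-04 1.130e-02]
plate 11512 slope [0.0022 0.    ] [0.6325 0.0687 0.0211]
[-0.05552064 -0.05963212]
at [0.6158 0.0744 0.1204] yaw 100.7 shift [-0.0007 -0.0004  0.0693] turn [ 0.0001 -0.0012 -0.0004] rows>= 1.3
```

View pics/w4.png

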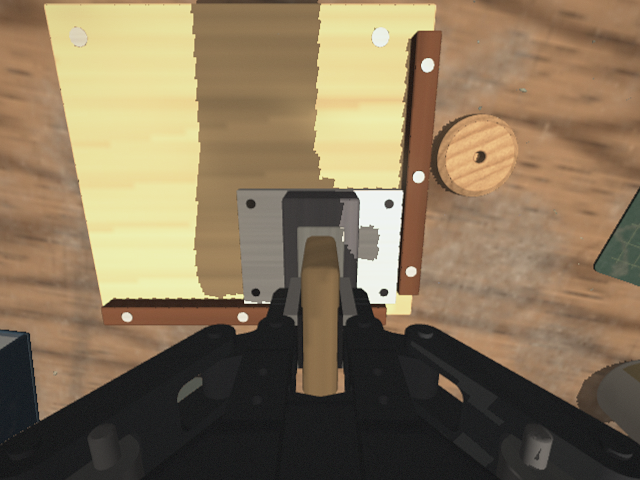

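The wrist view shows the plate tight against the far fence (row ~305) and the left fence (column ~402). The weight hangs over it at (320,240). It is pitched about 0.04 rad in the grip, so I'll level it while lowering.

{"api": "send_rows", "payload": {
  "rows": [
    [[0, 0, 0.015], [0, 0.012, 0]],
    [[0, 0, 0.03], [0, 0.024, 0]],
    [[0, 0, 0.045], [0, 0.024, 0]],
    [[0, 0, 0.058], [0, 0.024, 0]],
    [[0, 0, 0.066], [0, 0.024, 0]],
    [[0, 0, 0.069], [0, 0.024, 0]],
    [[0, 0, 0.069], [0, 0.024, 0]],
    [[0, 0, 0.069], [0, 0.024, 0]]
  ]
}}

```text
clock: 22.42
ee_pos: [0.6173, 0.0748, 0.066]
eef_rot: [0.29, -3.091, 0.005]
wrist_force: [0.2, -0.3, -3.9]
finger_gap: 0.013
grip_force: 88.7
```

```bash
python3 - <<'E'
from h import *
p=read_camera("wrist"); P=cloud(p); s=state(); z0=s["ee_pos"][2]
def fit(q,n):
    c=q.mean(0); u,d,v=np.linalg.svd(q-c,full_matrices=False); nn=v[2]*np.sign(v[2,2]); print(n,len(q),"slope",np.round(-nn[:2]/nn[2],4),np.round(c,4))
m=sil(p,"weight"); q=P[m]; fit(q[(q[:,2]>z0-.016)&(q[:,2]<z0-.004)],"block"); fit(q[(q[:,2]>z0+.02)&(q[:,2]<z0+.06)],"grip")
print(wj(s["ee_pos"]),s["ee_pos"],s["wrist_force"])
E
```

```text
Traceback (most recent call last):
IndexError: boolean index did not match indexed array along axis 1; size of axis is 480 but size of corresponding boolean axis is 640
```

{"api": "send_rows", "payload": {
  "rows": [
    [[0, 0, 0.002], [0, 0, 0]],
    [[0, 0, 0.004], [0, 0, 0]],
    [[0, 0, 0.006], [0, 0, 0]],
    [[0, 0, 0.0075], [0, 0, 0]],
    [[0, 0, 0.009], [0, 0, 0]],
    [[0, 0, 0.0095], [0, 0, 0]],
    [[0, 0, 0.01], [0, 0, 0]],
    [[0, 0, 0.01], [0, 0, 0]]
  ]
}}

```text
clock: 23.18
ee_pos: [0.6169, 0.0748, 0.0581]
eef_rot: [0.29, -3.091, 0.005]
wrist_force: [-1.4, -0.3, -1.9]
finger_gap: 0.013
grip_force: 89.3
```

```bash
python3 - <<'E'
from h import *
p=read_camera("wrist"); P=cloud(p); s=state(); z0=s["ee_pos"][2]
def fit(q,n):
    c=q.mean(0); u,d,v=np.linalg.svd(q-c,full_matrices=False); nn=v[2]*np.sign(v[2,2]); print(n,len(q),"slope",np.round(-nn[:2]/nn[2],4),np.round(c,4))
m=sil(p,"weight")
if m is not None: q=P[m]; fit(q[(q[:,2]>z0-.016)&(q[:,2]<z0-.004)],"block"); fit(q[(q[:,2]>z0+.02)&(q[:,2]<z0+.06)],"grip")
print(wj(s["ee_pos"]),s["ee_pos"],s["wrist_force"])
E
```

```text
block 4910 slope [0.0023 0.0042] [0.5874 0.0693 0.0491]
grip 4943 slope [0.0168 0.0006] [0.6129 0.074  0.09  ]
[-0.05435051 -0.05949681] [0.6169009  0.07480966 0.05807893] [-1.43469358 -0.37821371 -1.4186637 ]
```

{"api": "send_rows", "payload": {
  "rows": [
    [[0, 0, 0.0005], [0, 0, 0]],
    [[0, 0, 0.001], [0, 0, 0]],
    [[0, 0, 0.001], [0, 0, 0]],
    [[0, 0, 0.001], [0, 0, 0]]
  ]
}}

```text
clock: 23.62
ee_pos: [0.6169, 0.0748, 0.0579]
eef_rot: [0.29, -3.091, 0.005]
wrist_force: [-4.2, 0.1, 5.1]
finger_gap: 0.0127
grip_force: 90.3
```

{"api": "send_rows", "payload": {
  "rows": [
    [[0, 0, -0.0004], [0, 0, 0]],
    [[0, 0, -0.0004], [0, 0, 0]],
    [[0, 0, -0.0004], [0, 0, 0]],
    [[0, 0, -0.0004], [0, 0, 0]]
  ],
  "squeeze": 20
}}

```text
clock: 23.95
ee_pos: [0.6169, 0.0748, 0.0579]
eef_rot: [0.29, -3.091, 0.005]
wrist_force: [-5.0, -0.8, 5.4]
finger_gap: 0.0128
grip_force: 90.2
```

{"api": "send_rows", "payload": {
  "rows": [
    [[0, 0, 0], [0, 0, 0]],
    [[0, 0, 0], [0, 0, 0]],
    [[0, 0, 0], [0, 0, 0]],
    [[0, 0, 0], [0, 0, 0]],
    [[0, 0, 0], [0, 0, 0]],
    [[0, 0, 0], [0, 0, 0]],
    [[0, 0, 0], [0, 0, 0]],
    [[0, 0, 0], [0, 0, 0]]
  ],
  "hand": 0
}}

```text
clock: 24.62
ee_pos: [0.6168, 0.0748, 0.0572]
eef_rot: [0.29, -3.091, 0.005]
wrist_force: [-0.4, 1.0, 0.3]
finger_gap: 0.0426
grip_force: 0.0
```

```bash
python3 - <<'E'
from h import *
s=state(); print(s["ee_pos"],s["wrist_force"],s["finger_gap"],s["grip_force"]); go(s["ee_pos"][:2],.2,100.75)
E
```

```text
[0.61683815 0.07477119 0.05722926] [-0.41339495  0.984204    0.34170352] 0.04260435322047029 0.0
at [0.6168 0.0748 0.0572] yaw 100.7 shift [ 0.0067  0.     -0.1783] turn [ 0.     -0.0239 -0.0002] rows>= 3.4
```

Now I lift away and check.

{"api": "send_rows", "payload": {
  "rows": [
    [[0.0, 0, -0.01], [0, 0, 0]],
    [[0.001, 0, -0.03], [0, 0, 0]],
    [[0.002, 0, -0.06], [0, 0, 0]],
    [[0.004, 0, -0.1], [0, 0, 0]],
    [[0.006, 0, -0.14], [0, 0, 0]],
    [[0.007, 0, -0.18], [0, 0, 0]],
    [[0.04, 0, -0.2], [0, 0, 0]],
    [[0.09, 0, -0.21], [0, 0, 0]],
    [[0.14, 0, -0.22], [0, 0, 0]],
    [[0.17, 0, -0.22], [0, 0, 0]],
    [[0.17, 0, -0.22], [0, 0, 0]],
    [[0.17, 0, -0.22], [0, 0, 0]]
  ]
}}

```text
clock: 25.62
ee_pos: [0.4896, 0.0506, 0.2396]
eef_rot: [0.29, -3.093, 0.004]
wrist_force: [-0.1, 0.4, -0.3]
finger_gap: 0.043
grip_force: 0.0
```

```bash
python3 - <<'E'
from h import *
for cam in("scene","top","wrist"):
    p=read_camera(cam); save(p,"end_"+cam); P=cloud(p)
    for t in("plate","weight"):
        m=sil(p,t)
        if m is None: continue
        q=P[m]; lo,hi=((.017,.028) if t=="plate" else (.04,.056)); q=q[(q[:,2]>lo)&(q[:,2]<hi)]
        if len(q)<30: continue
        c,s,a=rect(q); print(cam,t,len(q),c,s,round(a-10.75,2),np.round(wj(c/1000)*1000,1),np.round(np.median(q[:,2]),4))
E
```

```text
scene plate 711 [623.1  74.8] [ 97.  121.4] 0.88 [-48.3 -60.7] 0.0215
scene weight 242 [614.7  72.2] [89.2 36.5] 0.88 [-57.  -61.7] 0.0469
wrist plate 4408 [624.2  75.3] [ 90.7 120.1] -0.01 [-47.1 -60.4] 0.0211
wrist weight 1672 [615.1  73.6] [90.6 35.4] 0.44 [-56.3 -60.3] 0.0464
```

View pics/end_wrist.png

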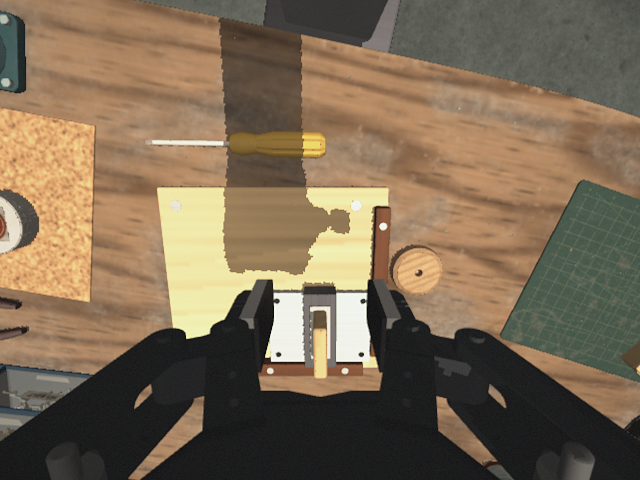

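The end view shows the weight standing on the plate at (320,330), with the screwdriver, disc and tin undisturbed. I'll check the gap to the fences within one picture, so that calibration bias cancels.

```bash
python3 - <<'E'
from h import *
for cam in("wrist","scene","top"):
    p=read_camera(cam); P=cloud(p); m=sil(p,"plate"); w=sil(p,"weight")
    if m is None: print(cam,"no plate"); continue
    X=P[p["z_map"]>0]; L=(X[:,:2]-CO)@np.c_[AX,AY]*1000; z=X[:,2]
    fz=(z>.0245)&(z<.0325)
    far=L[fz&(L[:,0]>-6)&(L[:,0]<24)&(L[:,1]>-200)&(L[:,1]<-5)]; lf=L[fz&(L[:,1]>-6)&(L[:,1]<24)&(L[:,0]>-180)&(L[:,0]<-100)]
    q=P[m]; q=q[(q[:,2]>.018)&(q[:,2]<.0245)]; l=(q[:,:2]-CO)@np.c_[AX,AY]*1000
    f=lambda a:np.round(np.percentile(a,[1,5,50,95,99]),1) if len(a)>20 else None
    print(cam,"far x",len(far),f(far[:,0]),"left y",len(lf),f(lf[:,1]),"plate x",f(l[:,0]),"y",f(l[:,1]))
E
```

```text
wrist far x 1055 [-1.9 -1.4  6.  13.6 14.2] left y 902 [-0.4  0.2  7.4 14.7 15.4] plate x [-91.1 -88.1 -46.4  -7.3  -3.8] y [-117.8 -112.8  -40.5   -7.3   -2.5]
scene far x 269 [-2.6 -0.9  6.7 15.  16.4] left y 149 [-2.3 -0.8  6.5 14.1 15. ] plate x [-91.2 -89.  -50.3  -6.5  -0.2] y [-120.6 -117.8  -86.8   -5.1   -1.2]
top no plate
```

```bash
python3 - <<'E'
import cv2
a=cv2.imread("pics/end_scene.png")[190:310,250:430]; b=cv2.imread("pics/end_wrist.png")[270:390,240:420]
cv2.imwrite("pics/crop.png",cv2.resize(cv2.hconcat([a,b]),(800,267),interpolation=cv2.INTER_CUBIC))
E
```

```text
(no output)
```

View pics/crop.png

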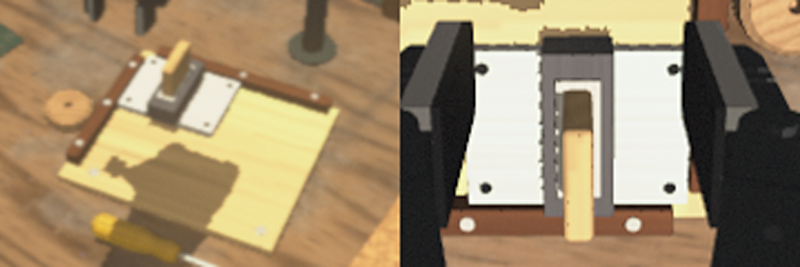

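The crops show the plate tight against both fences with no gap. In the wrist picture the far fence face reads −2 mm and the plate centre −47 mm, which is a 45 mm offset, so it is seated. Handing in.

```bash
python3 -c "
from plant import *
print(hand_in())"
```

```text
the job is handed in; nothing more can be done
None
```

The job is handed in, with no verdict returned: in the last camera images the plate sits flush in the corner against both fences, the weight stands released about 10 mm from the plate's centre, and the other things on the bench looked undisturbed.

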